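# Gather the turned knobs in the tote's red corner

### The job

Pick up the blue parts tote by its wooden bar, bring it over the cork mat and tilt it down towards its red corner until both wooden knobs and both brass ferrules have slid together into that corner, spilling none. Finish while still holding it there, steady and tilted, the middle of the tote over the middle of the mat and the whole tote a good hand's breadth clear of the bench, so that the turner can pick the parts out; do not put it down or let go, and leave everything else on the bench where it is.

Things in the scene. Friction and masses are not known exactly. Their poses are not given: they have to be found in the camera images.
- tote: blue plastic parts tote, open on top, 240 mm along its x, 170 mm along its y; walls 46 mm high, walls and floor 4 mm thick; about 0.3 kg. A straight bar of pale wood runs above its middle along the whole x length, on a narrow blue upright at each end. The corner at +x +y is painted red (floor, walls, rim). Origin: centre of its underside; z up
- tote_grip (a point): middle of the tote's carrying bar, 99 mm straight above the tote's origin. The bar is 16 mm wide (along the tote's y) and 26 mm tall, with 40 mm free between it and the level of the rims; grip it here with the fingers closing along the tote's y
- tote_middle (a point): centre of the tote's smooth inside floor, 4 mm above the tote's origin, 95 mm below tote_grip. Loose parts begin to slide at a tilt of about 10 to 14 degrees and rub as much along a wall; a tilt of about 35 degrees, midway between the tote's +x and +y, gathers them freely
- red_corner (a point): the inside corner of the tote painted red, at floor level: 116 mm along +x and 81 mm along +y from tote_middle. Its x axis lies in the floor and points from tote_middle out to the corner; z as the tote's
- mat: square cork mat, 250 x 250 x 4 mm, fixed flat on the bench. Origin: centre of its underside
- knob1: turned drawer knob of pale wood, 22 mm across, 20 mm tall, 15 g; starts standing loose on the tote's floor. Origin: centre of its underside
- knob2: turned drawer knob of pale wood, 22 mm across, 20 mm tall, 15 g; starts standing loose on the tote's floor. Origin: centre of its underside
- ferrule1: brass ferrule, a short tube 22 mm outside, 16 mm inside, 16 mm tall, 20 g; starts standing loose on the tote's floor. Origin: centre of its lower end
- ferrule2: brass ferrule, a short tube 22 mm outside, 16 mm inside, 16 mm tall, 20 g; starts standing loose on the tote's floor. Origin: centre of its lower end
- sanding_block: green sanding block, 70 x 40 x 25 mm, lying loose near one corner of the mat; not needed. Origin: centre of its underside
- gouge: turning gouge lying between the tote and the mat, pale wooden handle 26 mm thick towards -x, brass collar, steel blade, 245 mm long along its x; not needed. Origin: on the bench under the collar end of the handle
- glue: white bottle, 56 mm across, 150 mm tall, red cap; not needed. Origin: centre of its underside
- bowl: dark turned wooden bowl, 130 mm across, 50 mm tall; not needed. Origin: centre of its underside
- blank: round blank of pale wood, 120 mm across, 50 mm tall; not needed. Origin: centre of its underside
- hammer: hammer lying on the bench along its x; not needed. Origin: under it on the bench
- wax: flat brass-coloured wax tin, 70 mm across, 60 mm tall; not needed. Origin: centre of its underside
Not all that is in view belongs to the job. Of the things shaped like the sanding_block, the green one is meant.

How it is judged (in metres and radians):
On the way:
1. the tote is lifted clear of the bench in the gripper (height (world z) of tote_middle above 0.06 m and height (world z) of red_corner above 0.03 m and contact force between the fingers and tote above 1 N), for 0.2 s.
At the end, for the whole second after the job is handed in: all 4 parts at rest within 90 mm of the red inside corner, in the tote; floor sloping over 13 degrees down to that corner, which is over 50 mm above the bench; tote's middle within 110 mm of the mat's centre seen from above; tote held still by the fingers, touching neither mat nor block (distance between each of knob1, knob2, ferrule1, ferrule2 and red_corner below 0.09 m and linear speed of each of knob1, knob2, ferrule1, ferrule2, tote below 0.03 m/s and angle between red_corner's own x axis and vertical above 1.8 rad and height (world z) of red_corner above 0.05 m and horizontal distance between tote_middle and mat below 0.11 m and contact force between the fingers and tote above 1 N and contact force between tote and mat below 0.1 N and contact force between tote and sanding_block below 0.1 N and height (world z) of each of knob1, knob2, ferrule1, ferrule2 above 0.04 m); the arm keeps its last pose, push and grip.
It fails at once if something else on the bench (sanding block, gouge, glue, bowl, blank, hammer, wax tin) is pushed more than 30 mm from its place (distance of any of sanding_block, gouge, glue, bowl, blank, hammer, wax from where it was at the start of the episode above 0.03 m).
It fails at once if a part falls out of the tote (distance between any of knob1, knob2, ferrule1, ferrule2 and tote_middle above 0.17 m).
It also fails if it takes over 42 s, if anything falls off the work surface, if the arm or the gripper's body presses on something with over 40 N, if the wrist force passes 120 N, or if a joint passes its speed limit or range.

### The arm

A 6-joint arm with a two-finger parallel gripper is mounted at the origin on the work surface. World frame = base frame: x ahead of the robot, y to its left, z up, the work surface at z = 0. Lengths are in mm, angles in rad, forces in N, time in s.
With the tool pointing down it reaches from about 300 to 825 mm from the base axis. Payload 5.4 kg.
Tool frame: the origin (TCP) lies at the centre of the arm's flange, where the gripper is bolted on; the fingertips stand 190 mm ahead of it and the grasp point (between the pads) lies 171 mm ahead of it (bot.tip_extent is the distance from the TCP to the fingertips, in mm); x points along the fingers, z is the direction in which the jaws open and shut, and the axes are right-handed (so a half turn about x gives the same grasp; the last joint's range is limited). The gripper opens to 92 mm and grips with 3 to 60 N. Pads are 20 mm wide; open, the fingers measure 128 mm over their backs; the gripper's body (75 mm by 189 mm) begins 69 mm behind the grasp point.
Start: joints at [0.958, 0.158, 1.597, -0, 1.386, -0.21], TCP at [225.406, 528.961, 404.701] pointing down, gripper open.
Joint ranges: [-2.91, 2.91], [-0.94, 2.29], [0.18, 2.7], [-1.29, 4.43], [0.17, 2.64], [-3, 3]. Speed limits (rad/s): [2.57, 2.57, 3.14, 3.14, 3.14, 3.14].

### API

Orientations are given as [roll, pitch, yaw] about the fixed x, y, z axes, in that order (R = Rz(yaw) Ry(pitch) Rx(roll)).
In Python, from bench import bot, camera, get_calibration, boxes_of, pinpoint gives the robot as it stands.
- The arm moves only by the tool jog_arm, never from a script. Its argument "series" is a list that holds one entry, the list of rows, each a list of 4 numbers: the shift along the tool's x, y, z in mm, then the turn about the tool's x in rad. In form: [[[tx, ty, tz, turn], ...]]. A call has 1 to 20 rows; each row is the pose to reach, as a shift and turn from the pose commanded when the call began, along the tool's axes at that moment; what a row does not reach only later rows make up. A row lasts 1/8 s, in which the tool goes at most 62.5 mm and 10.7 degrees, less where a joint would pass 70% of its speed; a pose out of reach is approached as far as the arm can. A call with a gripper value outside its range is refused whole. "hand" is the finger opening in mm, from 0 to 91.9, set as the call begins (left out, the last holds). The fingers move at their own pace and stop on an object; "newtons" is the grip in N (left out, the last holds). Time passes only in rows, so rows that repeat a pose let the fingers close. It gives the time, the measured TCP pose, the force and the opening at its end, in the units of the state.
- bot.read_state(): the state, without advancing time (a new reading comes with each control period).
- camera(name): name is "side" or "top"; returns the picture (384x512x3 uint8, blue, green, red); there is no depth.
- get_calibration(name): a dict with "K" (3x3 intrinsics, pixels), "R" (3x3) and "t" (3): a world point X has camera coordinates R X + t. Camera axes: x right, y down, z forward; pixel columns grow to the right and rows downward; lengths in mm; the calibration is good to about 2 mm. A picture is of the moment at which its call begins. get_calibration takes no time and is no camera call.
- bot.hand_in(): hands the job in, once; it reports no verdict.
Trained networks look in the newest picture that a camera, given by its name, has taken for a name from the list of things; names that differ only in an ending like _2 or _b are one class to them, and where a whole thing is asked for, a point or a joint stands for the part that bears it (a point fixed in the world has none). Each returns a list of dicts, best first, with "conf" (0 to 1); they miss things now and then, are a little off and sometimes report something else, mostly with a low value. They report only what shows in the picture. A call takes as long as a camera call. They do not tell look-alikes from the thing itself.
- boxes_of(camera, name): "rect" ([left, top, right, bottom] in pixels, round what is visible of it).
- pinpoint(camera, name): "at" ([column, row] in pixels: a listed point, or the origin of a listed thing).
The state is a dict: "clock": time; "joint_positions": joint angles; "dq": joint speeds; "joint_torque": joint torques, N m; "eef_pos": TCP position; "tcp_rot": TCP orientation; "wrist_force": force on the tool from outside, world axes, zero at the start; "torque": the same for the moment, N m; "gripper_width": finger opening in mm.
Only numpy, scipy, OpenCV 4.12 (cv2) and the standard library are available. Lean on these libraries where they do the work, as an engineer would, in place of code of your own. Each camera call takes 0.05 s, during which the arm holds its last target.

## Working session

There is one attempt and no reset: what is moved stays moved. The work goes in short steps, Python scripts to look and compute and a tool call to move; the robot and the scene stay as the last step left them, time stands still between calls to the robot, and variables do not carry over. Pictures are saved under pics/ and viewed, and the job is handed in when it is done.

Besides the shell and the picture viewer there is one more tool, called after "Request:" by a JSON object that holds its "api" and its "payload", one argument or row to a line. jog_arm: Moves the arm, as the interface text tells. Its arguments: {"type":"object","properties":{"series":{"type":"array","items":{"type":"array","items":{"type":"array","items":{"type":"number"}}}},"hand":{"type":"number"},"newtons":{"type":"number"}},"required":["series"]}

```bash
mkdir -p pics; ls; python3 - <<'E'
from bench import bot, camera, get_calibration, boxes_of, pinpoint
import cv2
for n in("side","top"):
    cv2.imwrite(f"pics/{n}0.png",camera(n))
    c=get_calibration(n);print(n,c)
    for k in ["tote","tote_grip","tote_middle","red_corner","mat","sanding_block","gouge"]:
        print(k,pinpoint(n,k)[:3])
s=bot.read_state();print(s)
E
```

```text
pics
side {'K': array([[401.26992526,   0.        , 257.24097151],
       [  0.        , 401.26992526, 184.89586465],
       [  0.        ,   0.        ,   1.        ]]), 'R': array([[ 0.99805702, -0.06214641, -0.00447281],
       [-0.04314745, -0.63757878, -0.76917592],
       [ 0.04494976,  0.76787442, -0.63902144]]), 't': array([-533.86730485,   78.9206772 , 1729.86440735])}
tote [{'at': [265.9, 230.6], 'conf': 0.93}]
tote_grip [{'at': [260.4, 210.6], 'conf': 0.84}]
tote_middle [{'at': [264.5, 230.6], 'conf': 0.73}, {'at': [262.2, 233.2], 'conf': 0.7}]
red_corner [{'at': [228.7, 228.0], 'conf': 0.65}, {'at': [229.9, 129.4], 'conf': 0.44}]
mat [{'at': [226.6, 232.5], 'conf': 0.72}, {'at': [256.2, 165.3], 'conf': 0.64}, {'at': [265.9, 234.0], 'conf': 0.49}]
sanding_block [{'at': [267.7, 154.8], 'conf': 0.67}, {'at': [293.3, 153.2], 'conf': 0.65}, {'at': [205.0, 152.2], 'conf': 0.62}]
gouge [{'at': [258.7, 199.2], 'conf': 0.72}]
top {'K': array([[417.70755099,   0.        , 252.33488754],
       [  0.        , 417.70755099, 201.5802509 ],
       [  0.        ,   0.        ,   1.     
[... 629 characters left out ...]
{'at': [331.6, 193.6], 'conf': 0.5}]
{'clock': 0.8, 'joint_positions': array([ 9.57913379e-01,  1.58361320e-01,  1.59701543e+00, -6.97968358e-06,
        1.38622111e+00, -2.10089872e-01]), 'dq': array([-0.00043127, -0.00181893,  0.00024303, -0.00110691,  0.00045296,
       -0.00085168]), 'joint_torque': array([-2.56678039e-03, -3.85563827e+01, -3.22342980e+01,  6.97430363e-02,
        3.07611865e-02,  1.04581329e-05]), 'eef_pos': array([225.39344413, 528.95430568, 404.71515649]), 'tcp_rot': array([-2.43046425,  1.57078771, -1.26245972]), 'wrist_force': array([-0.01976876, -0.36326933,  0.67015312]), 'torque': array([ 0.0100049 ,  0.04470189, -0.01687417]), 'gripper_width': 91.88959533641803}
```

```bash
python3 - <<'E'
import cv2
a=cv2.imread("pics/top0.png");cv2.imwrite("pics/top0b.png",cv2.resize(a[110:310,80:380],None,fx=2.6,fy=2.6,interpolation=cv2.INTER_CUBIC))
a=cv2.imread("pics/side0.png");cv2.imwrite("pics/side0b.png",cv2.resize(a[90:290,120:400],None,fx=2.8,fy=2.8,interpolation=cv2.INTER_CUBIC))
E
```

```text
(no output)
```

View pics/top0b.png

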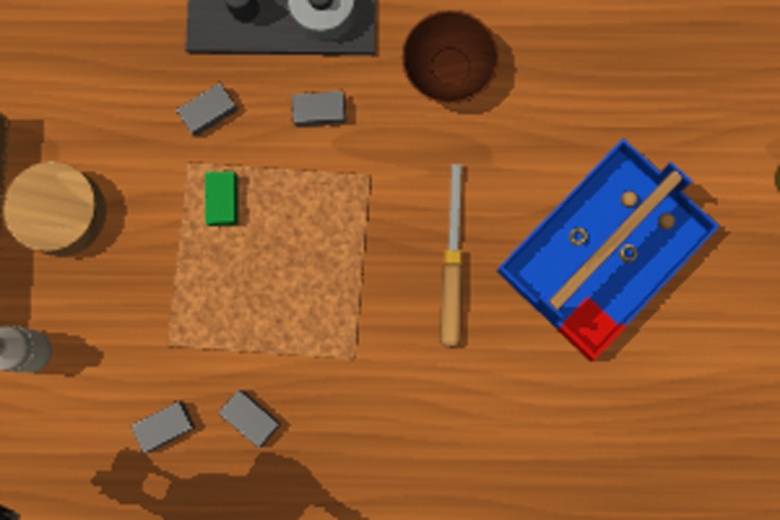

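View pics/side0b.png

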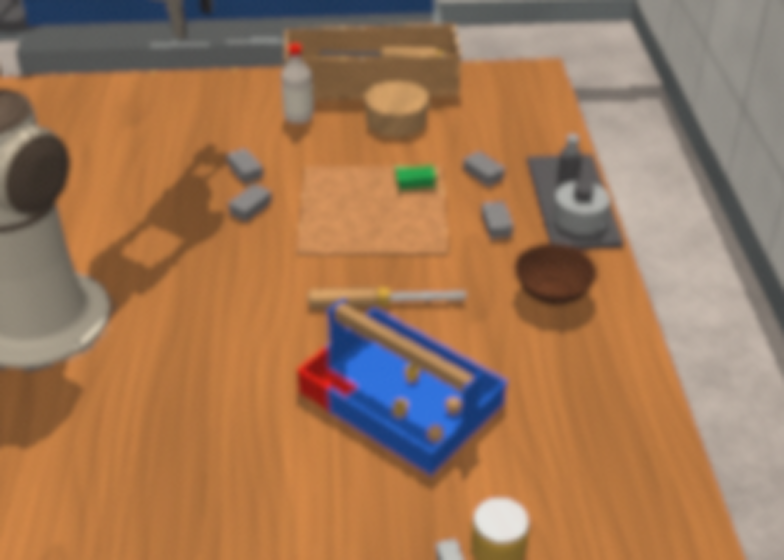

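View pics/side0.png

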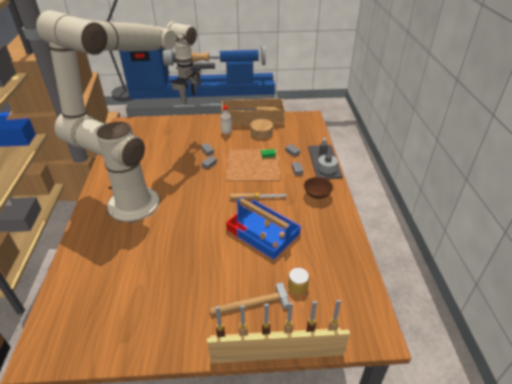

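View pics/top0.png

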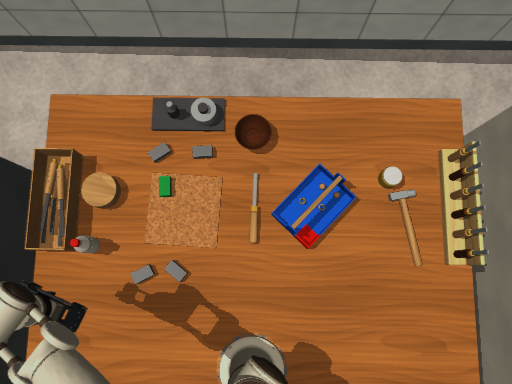

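```bash
cat > h.py <<'E'
import numpy as np, cv2
from bench import get_calibration
C={n:get_calibration(n) for n in("side","top")}
def ray(n,p):
    c=C[n];d=c["R"].T@np.linalg.solve(c["K"],[p[0],p[1],1.]);return -c["R"].T@c["t"],d
def atz(n,p,z):
    o,d=ray(n,p);return o+d*(z-o[2])/d[2]
def tri(ps,pt):
    A=[];b=[]
    for n,p in(("side",ps),("top",pt)):
        o,d=ray(n,p);d=d/np.linalg.norm(d);M=np.eye(3)-np.outer(d,d);A.append(M);b.append(M@o)
    X=np.linalg.lstsq(np.vstack(A),np.hstack(b),rcond=None)[0];return X,[np.linalg.norm(A[i]@X-b[i]) for i in(0,1)]
def proj(n,X):
    c=C[n];q=c["K"]@(c["R"]@np.array(X,float)+c["t"]);return q[:2]/q[2]
E
python3 - <<'E'
from h import *
from bench import bot, boxes_of
from scipy.spatial.transform import Rotation as R
print("tri grip",tri([260.4,210.6],[316.7,199.0]),"mid",tri([264.5,230.6],[313,206.1]),"red",tri([228.7,228],[305.3,246.7]))
im=cv2.imread("pics/top0.png");h=cv2.cvtColor(im,cv2.COLOR_BGR2HSV)
roi=np.zeros(h.shape[:2],np.uint8);roi[155:260,262:370]=255
m=(((h[...,0]>105)&(h[...,0]<130)&(h[...,1]>150))|(((h[...,0]<4)|(h[...,0]>174))&(h[...,1]>200)))
m=(m*255).astype(np.uint8)&roi
m=cv2.morphologyEx(m,cv2.MORPH_CLOSE,np.ones((9,9)))
r=cv2.minAreaRect(max(cv2.findContours(m,0,1)[0],key=cv2.contourArea));print(r);P=[atz("top",p,40) for p in cv2.boxPoints(r)]
for p in P:print(p.round(0))
print([np.linalg.norm(P[i]-P[i-1]).round() for i in range(4)],np.mean(P,0))
for i in(0,1):
    v=P[i]-P[i-1];print(np.degrees(np.arctan2(v[1],v[0])))
# bar
hull=cv2.fillConvexPoly(np.zeros_like(m),cv2.boxPoints(r).astype(int),255)
b=((h[...,0]>8)&(h[...,0]<25)&(h[...,1]>60)).astype(np.uint8)*255&hull
cs=max(cv2.findContours(b,0,1)[0],key=cv2.contourArea)
rb=cv2.minAreaRect(cs);print(rb);B=[atz("top",p,112) for p in cv2.boxPoints(rb)]
print("bar c",np.mean(B,0),[np.linalg.norm(B[i]-B[i-1]).round() for i in range(4)])
for i in(0,1):
    v=B[i]-B[i-1];print(np.degrees(np.arctan2(v[1],v[0])))
print("mat",[atz("top",p,4).round() for p in([80+187/2.6,110+162/2.6],[80+370/2.6,110+175/2.6],[80+355/2.6,110+358/2.6],[80+168/2.6,110+345/2.6])])
print(R.from_euler('xyz',bot.read_state()["tcp_rot"]).as_matrix().round(3))
for k in("knob1","ferrule1"):
    for d in boxes_of("top",k): print(k,d)
E
```

```text
tri grip (array([ 543.05886349, -205.38538484,  118.05344757]), [np.float64(8.588644022837741), np.float64(8.58864402283713)]) mid (array([ 547.89768519, -208.21998536,    8.40732094]), [np.float64(2.9347282355227087), np.float64(2.9347282355224733)]) red (array([ 406.76638629, -180.72454566,    4.82468788]), [np.float64(2.445977956255124), np.float64(2.4459779562548776)])
((315.36614990234375, 203.5318603515625), (50.44169616699219, 76.61228942871094), 44.1448974609375)
[513. -60.  40.]
[ 707. -244.   40.]
[ 585. -365.   40.]
[ 396. -182.   40.]
[np.float64(169.0), np.float64(267.0), np.float64(172.0), np.float64(263.0)] [ 550.51888618 -212.52950865   40.        ]
46.10472350399832
-43.43901340277274
((316.51312255859375, 201.53628540039062), (4.379310607910156, 69.37931060791016), 43.602821350097656)
bar c [ 545.22606173 -205.86435834  112.        ] [np.float64(14.0), np.float64(228.0), np.float64(14.0), np.float64(228.0)]
46.56388711439816
-43.249745550709086
mat [array([660., 359.,   4.]), array([645., 110.,   4.]), array([397., 124.,   4.]), array([412., 372.,   4.])]
[[ 0.    -0.92   0.392]
 [-0.     0.392  0.92 ]
 [-1.    -0.    -0.   ]]
```

```bash
cat > chk.py <<'E'
from h import *
from bench import bot
from scipy.spatial.transform import Rotation as R
yaw=np.radians(136.7);c=np.array([546,-205.5]);ux=np.array([np.cos(yaw),np.sin(yaw)]);uy=np.array([-ux[1],ux[0]])
if __name__=="__main__":
    for n in("side","top"):
        im=cv2.imread(f"pics/{n}0.png");im=cv2.resize(im,None,fx=4,fy=4,interpolation=cv2.INTER_CUBIC)
        for x,y,z,col in[(120,8,112,(0,255,255)),(-120,8,112,(0,255,255)),(120,-8,112,(0,255,255)),(-120,-8,112,(0,255,255)),(120,85,46,(255,255,255)),(-120,85,46,(255,255,255)),(120,-85,46,(255,255,255)),(-120,-85,46,(255,255,255)),(-65,0,112,(0,0,0))]:
            p=proj(n,[*(c+x*ux+y*uy),z]);cv2.circle(im,tuple(int(v) for v in(p*4+1.5)),3,col,-1)
        q=proj(n,[*c,50])*4;a,b=int(q[0]),int(q[1]);cv2.imwrite(f"pics/{n}_chk.png",im[b-250:b+250,a-300:a+300])
    for nm,p in(("k",(629,198)),("k",(667,221)),("f",(579,236)),("f",(628,253))):
        w=atz("top",[80+p[0]/2.6,110+p[1]/2.6],15)[:2]-c;print(nm,w@ux,w@uy)
    s=bot.read_state();M=R.from_euler('xyz',s["tcp_rot"]).as_matrix()
    g=c-65*ux;print(g,M.T@(np.array([*g,330])-s["eef_pos"]))
E
python3 chk.py
```

```text
k -73.0774282338478 -22.47754195046742
k -85.20764705475808 35.19561922747753
f 11.241369426501779 -35.57758838505004
f -17.197474843645914 26.900081366505365
[ 593.30522925 -250.07819294] [  74.73227896 -643.83100358 -572.47403973]
```

View pics/side_chk.png

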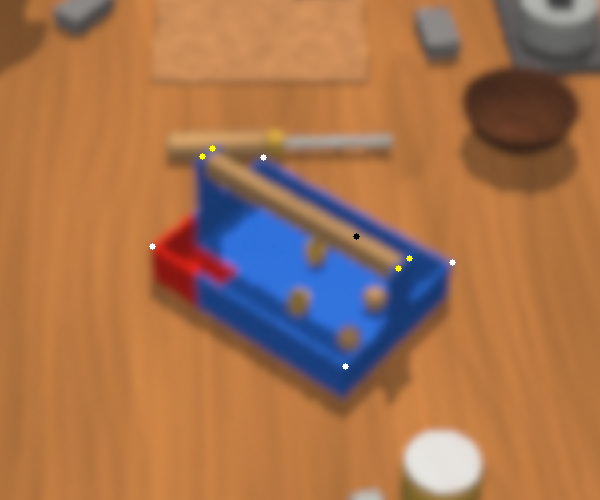

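View pics/top_chk.png

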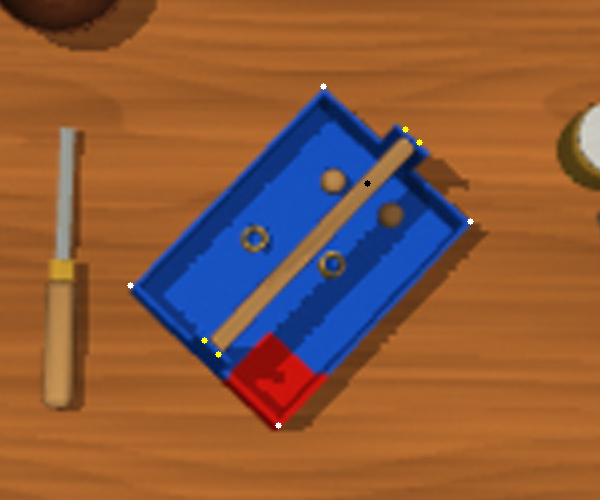

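Request:
{"api": "jog_arm", "payload": {
  "series": [
    [[30,-650,-575,0.353],[30,-650,-575,0.353],[30,-650,-575,0.353],[30,-650,-575,0.353],[30,-650,-575,0.353],[30,-650,-575,0.353],[30,-650,-575,0.353],[30,-650,-575,0.353],[30,-650,-575,0.353],[30,-650,-575,0.353],[30,-650,-575,0.353],[30,-650,-575,0.353],[30,-650,-575,0.353],[30,-650,-575,0.353],[30,-650,-575,0.353],[30,-650,-575,0.353]]
  ],
  "hand": 80
}}

```text
clock: 2.9
eef_pos: [597.8, -254.4, 374.4]
tcp_rot: [1.412, 1.57, 2.227]
wrist_force: [0.9, -0.2, -0.7]
gripper_width: 79.9
```

Request:
{"api": "jog_arm", "payload": {
  "series": [
    [[40,0,0,0],[80,0,0,0],[104,0,0,0],[104,0,0,0]]
  ]
}}

```text
clock: 3.4
eef_pos: [597.1, -252.8, 269.0]
tcp_rot: [1.703, 1.566, 2.519]
wrist_force: [0.5, 0.5, 0.5]
gripper_width: 79.9
```

```bash
cat > snap.py <<'E'
import sys,cv2,numpy as np
from bench import bot,camera
t=sys.argv[1];r=[]
for n,(a,b,c,d) in(("side",[int(v) for v in sys.argv[2].split(",")]),("top",[int(v) for v in sys.argv[3].split(",")])):
    im=camera(n)[b:d,a:c];r.append(cv2.resize(im,(400,int(400*(d-b)/(c-a))),interpolation=cv2.INTER_CUBIC))
h=max(x.shape[0] for x in r);r=[cv2.copyMakeBorder(x,0,h-x.shape[0],0,0,0) for x in r]
cv2.imwrite(f"pics/{t}.png",np.hstack(r))
s=bot.read_state();print({k:np.round(s[k],3) for k in("clock","joint_positions","eef_pos","tcp_rot","wrist_force","gripper_width")})
E
python3 snap.py a1 200,140,330,280 260,130,380,260
```

```text
{'clock': np.float64(3.5), 'joint_positions': array([-0.587,  0.47 ,  1.483,  0.   ,  1.187, -1.403]), 'eef_pos': array([ 598.278, -254.047,  272.272]), 'tcp_rot': array([-1.362,  1.569, -0.546]), 'wrist_force': array([ 1.387, -0.391,  0.737]), 'gripper_width': np.float64(80.398)}
```

View pics/a1.png

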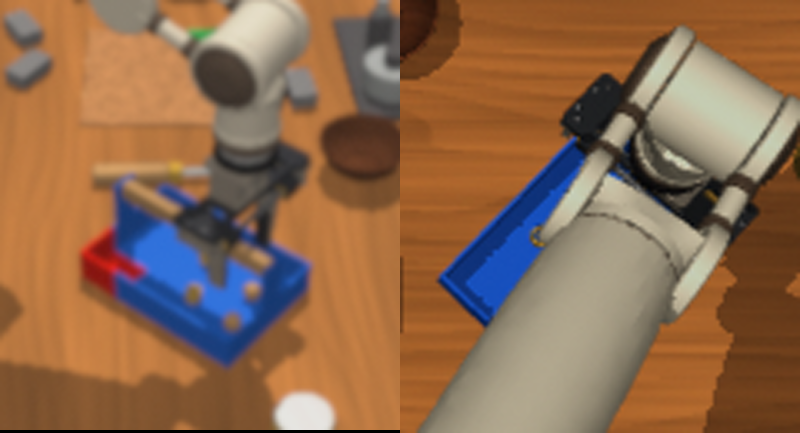

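The side view shows the open fingers straddling the bar at about (210,235), near its -x end. They're ready to close.

Request:
{"api": "jog_arm", "payload": {
  "series": [
    [[0,0,0,0],[0,0,0,0],[0,0,0,0],[0,0,0,0],[0,0,0,0],[0,0,0,0]]
  ],
  "hand": 5,
  "newtons": 50
}}

```text
clock: 4.25
eef_pos: [598.0, -254.8, 270.6]
tcp_rot: [1.909, 1.571, 2.724]
wrist_force: [-0.1, -1.1, 0.2]
gripper_width: 22.2
```

Request:
{"api": "jog_arm", "payload": {
  "series": [
    [[0,0,0,0],[0,0,0,0],[0,0,0,0]]
  ]
}}

```text
clock: 4.62
eef_pos: [598.0, -254.8, 270.6]
tcp_rot: [2.699, 1.571, -2.769]
wrist_force: [0.2, -0.8, -1.0]
gripper_width: 16.1
```

Request:
{"api": "jog_arm", "payload": {
  "series": [
    [[-5,0,0,0],[-15,0,0,0],[-30,0,0,0],[-50,0,0,0],[-70,0,0,0],[-90,0,0,0],[-105,0,0,0],[-115,0,0,0],[-120,0,0,0],[-120,0,0,0]]
  ]
}}

```text
clock: 5.88
eef_pos: [598.0, -254.8, 390.6]
tcp_rot: [1.805, 1.571, 2.62]
wrist_force: [0.2, 0.3, -4.5]
gripper_width: 15.4
```

```bash
python3 snap.py a2 180,100,330,280 240,100,400,280
```

```text
{'clock': np.float64(5.975), 'joint_positions': array([-0.588,  0.36 ,  1.385, -0.   ,  1.398, -1.403]), 'eef_pos': array([ 597.848, -254.738,  389.814]), 'tcp_rot': array([1.752, 1.569, 2.567]), 'wrist_force': array([-0.113, -0.29 , -4.811]), 'gripper_width': np.float64(15.658)}
```

View pics/a2.png

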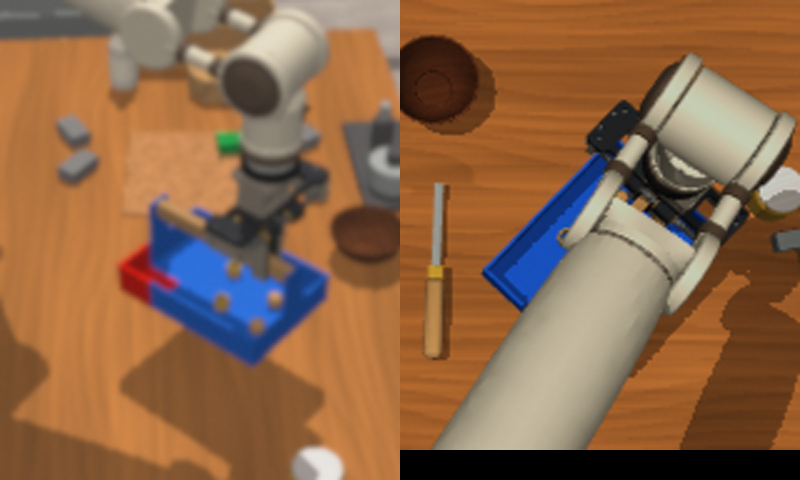

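Request:
{"api": "jog_arm", "payload": {
  "series": [
    [[-3,0,0,-0.03],[-8,0,0,-0.1],[-16,0,0,-0.2],[-26,0,0,-0.32],[-38,0,0,-0.44],[-50,0,0,-0.56],[-60,0,0,-0.66],[-70,0,0,-0.72],[-75,0,0,-0.75],[-77,0,0,-0.756],[-77,0,0,-0.756]]
  ]
}}

```text
clock: 7.35
eef_pos: [598.0, -254.8, 467.4]
tcp_rot: [0.823, 1.57, 2.394]
wrist_force: [0.3, -0.1, -4.2]
gripper_width: 15.5
```

```bash
python3 snap.py a3 180,100,330,280 220,100,400,280; python3 -c "
from bench import bot
from scipy.spatial.transform import Rotation as R
print(R.from_euler('xyz',bot.read_state()['tcp_rot']).as_matrix().round(3))"
```

```text
{'clock': np.float64(7.45), 'joint_positions': array([-0.588,  0.321,  1.283,  0.   ,  1.539, -2.159]), 'eef_pos': array([ 597.949, -254.8  ,  467.138]), 'tcp_rot': array([0.948, 1.57 , 2.519]), 'wrist_force': array([-0.702, -0.282, -5.076]), 'gripper_width': np.float64(15.791)}
[[-0.001 -1.     0.   ]
 [ 0.001  0.     1.   ]
 [-1.     0.001  0.001]]
```

View pics/a3.png

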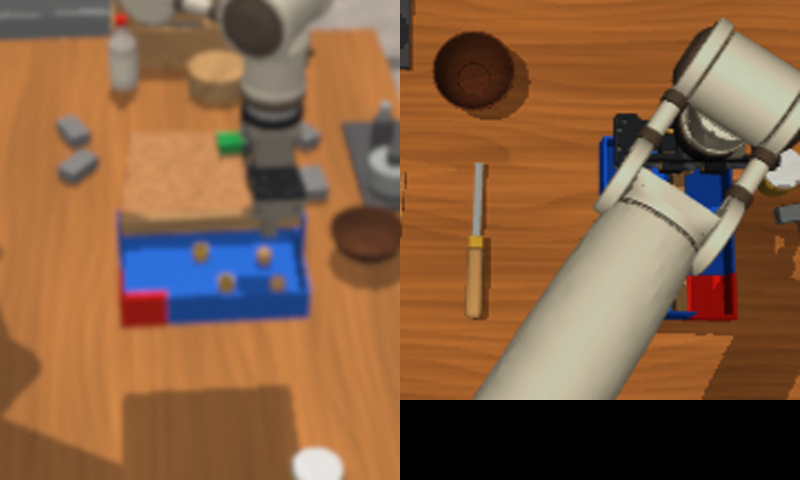

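The tote is level and square to the world axes. The red corner is nearest the camera at (145,305), and the parts haven't moved. Next I'll start sharply towards the mat, so the parts slide to the +y wall, and slow down gently.

Request:
{"api": "jog_arm", "payload": {
  "series": [
    [[0,0,62,0],[0,2,124,0],[0,5,186,0],[0,10,248,0],[0,17,304,0],[0,25,352,0],[0,34,392,0],[0,42,424,0],[0,48,450,0],[0,52,470,0],[0,54,484,0],[0,55,492,0],[0,55,496,0],[0,55,496,0]]
  ]
}}

```text
clock: 9.2
eef_pos: [543.1, 240.9, 467.6]
tcp_rot: [2.997, 1.57, -1.715]
wrist_force: [-0.5, -1.1, -4.1]
gripper_width: 15.7
```

```bash
python3 snap.py a4 190,60,320,200 100,100,280,280; python3 - <<'E'
import cv2;cv2.imwrite("pics/a4b.png",cv2.resize(cv2.imread("pics/a4.png")[:,:400],None,fx=1.5,fy=1.5))
E
```

```text
{'clock': np.float64(9.3), 'joint_positions': array([ 0.214,  0.173,  1.457, -0.   ,  1.512, -1.356]), 'eef_pos': array([543.087, 240.715, 467.681]), 'tcp_rot': array([ 3.081,  1.57 , -1.632]), 'wrist_force': array([-0.46 ,  0.141, -3.852]), 'gripper_width': np.float64(15.54)}
```

View pics/a4.png

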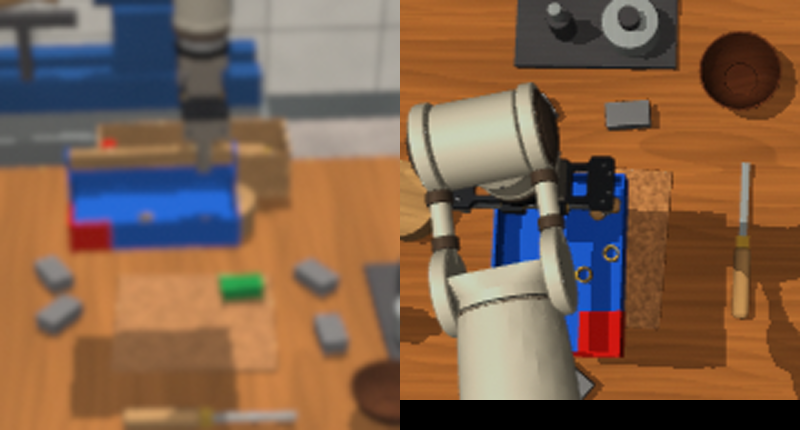

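```bash
python3 - <<'E'
from h import *
for p in((611,253),(583,275),(598,212)):
    w=atz("top",[100+(p[0]-400)/2.222,100+p[1]/2.222],213);print("tote x,y",543-72-w[0],241-w[1])
E
python3 - <<'E'
import cv2
from bench import camera
a=camera("side");cv2.imwrite("pics/a5.png",cv2.resize(a[95:150,205:285],None,fx=9,fy=9,interpolation=cv2.INTER_CUBIC))
E
```

```text
tote x,y -15.867967572258408 69.14593078187292
tote x,y 14.125248209544566 32.78908489123944
tote x,y -71.34681391991137 49.74508426157061
```

View pics/a5.png

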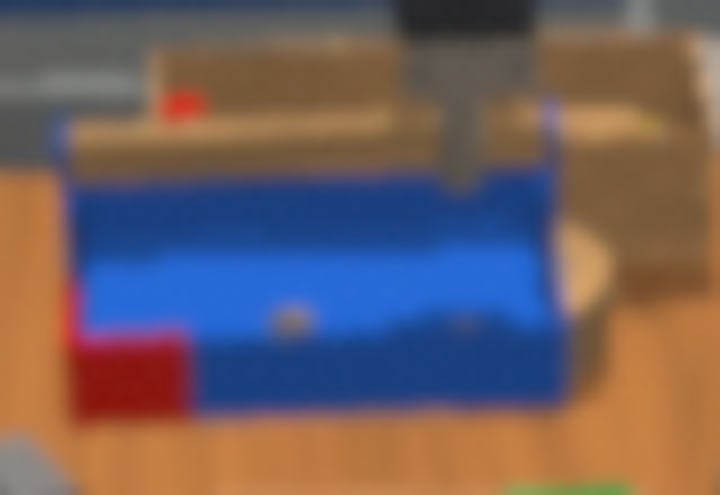

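All parts are now at tote y > 30 mm. The grip is off-centre, so I'll ease it step by step and let the tote pivot in the pads with its +x end down.

Request:
{"api": "jog_arm", "payload": {
  "series": [
    [[0,0,0,0],[0,0,0,0],[0,0,0,0]]
  ],
  "newtons": 14
}}

```text
clock: 9.72
eef_pos: [543.0, 241.1, 467.7]
tcp_rot: [-1.837, 1.571, -0.267]
wrist_force: [1.2, -0.3, -3.9]
gripper_width: 15.9
```

```bash
python3 snap.py a6 190,60,320,200 100,100,280,280
```

```text
{'clock': np.float64(9.825), 'joint_positions': array([ 0.215,  0.173,  1.457, -0.   ,  1.512, -1.356]), 'eef_pos': array([542.956, 241.151, 467.762]), 'tcp_rot': array([-1.537,  1.57 ,  0.034]), 'wrist_force': array([-0.588,  0.085, -4.297]), 'gripper_width': np.float64(15.836)}
```

View pics/a6.png

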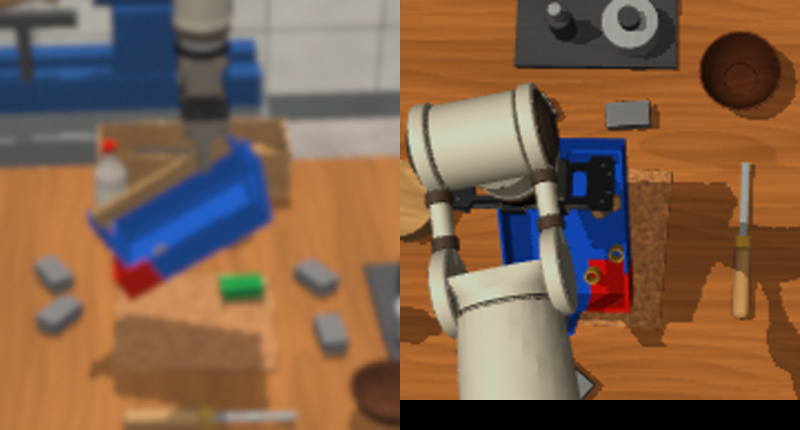

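It pivoted to about 30° and the parts are sliding. I'll lock the grip now.

Request:
{"api": "jog_arm", "payload": {
  "series": [
    [[0,0,0,0],[0,0,0,0],[0,0,0,0],[0,0,0,0]]
  ],
  "newtons": 50
}}

```text
clock: 10.32
eef_pos: [542.9, 241.2, 467.7]
tcp_rot: [-2.129, 1.571, -0.558]
wrist_force: [-0.3, -0.5, -4.6]
gripper_width: 15.7
```

```bash
python3 snap.py a7 190,60,320,200 180,170,260,260
```

```text
{'clock': np.float64(10.425), 'joint_positions': array([ 0.215,  0.173,  1.457,  0.   ,  1.512, -1.356]), 'eef_pos': array([542.882, 241.196, 467.723]), 'tcp_rot': array([-1.066,  1.571,  0.505]), 'wrist_force': array([ 0.103,  0.299, -4.002]), 'gripper_width': np.float64(15.876)}
```

View pics/a7.png

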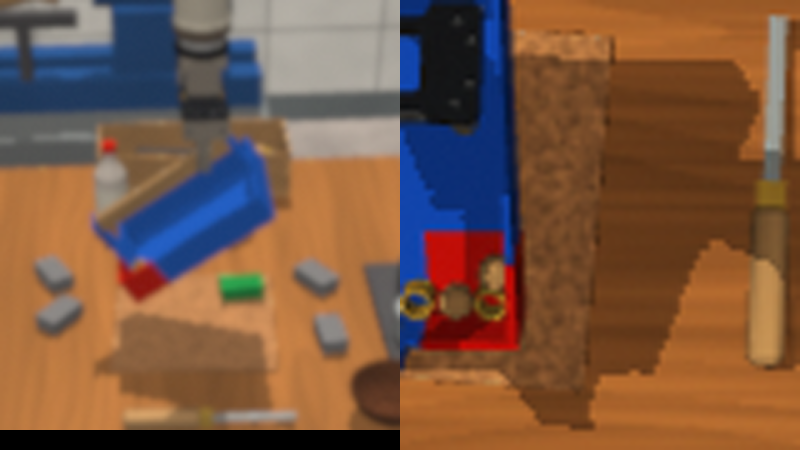

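```bash
python3 - <<'E'
from h import *
from bench import camera,pinpoint,bot
for n in("side","top"):
    cv2.imwrite(f"pics/{n}8.png",camera(n))
    for k in("red_corner","tote_grip","tote_middle"): print(n,k,pinpoint(n,k)[:2])
im={n:cv2.imread(f"pics/{n}8.png") for n in("side","top")}
from scipy.spatial.transform import Rotation as R
def pts(th,P,g=(543,241,296.5)):
    # tote pt rel grip (x,y,z), yaw180, +x down by th
    P=np.array(P,float)-[-72,0,99];M=R.from_euler('z',180,degrees=True).as_matrix()@R.from_euler('y',th,degrees=True).as_matrix()
    return (M@P.T).T+np.array(g)
out=[]
for n,(a,b,w) in(("side",(200,85,110)),("top",(140,150,110))):
    v=cv2.resize(im[n],None,fx=4,fy=4,interpolation=cv2.INTER_CUBIC)
    for th,col in((30,(0,255,255)),(35,(255,255,255)),(40,(0,255,0))):
        Q=pts(th,[(120,85,46),(-120,85,46),(120,-85,46),(-120,-85,46),(120,85,0),(-120,85,0)])
        for q in Q: cv2.circle(v,tuple(int(t) for t in proj(n,q)*4+1.5),3,col,-1)
    out.append(v[b*4:b*4+440,a*4:a*4+400])
cv2.imwrite("pics/a8.png",np.hstack(out))
E
```

```text
side red_corner [{'at': [235.6, 156.3], 'conf': 0.65}, {'at': [253.5, 135.6], 'conf': 0.35}]
side tote_grip [{'at': [241.0, 116.1], 'conf': 0.92}]
side tote_middle [{'at': [254.1, 133.5], 'conf': 0.63}]
top red_corner [{'at': [204.7, 233.7], 'conf': 0.75}, {'at': [174.5, 195.7], 'conf': 0.66}]
top tote_grip [{'at': [171.0, 212.0], 'conf': 0.85}]
top tote_middle [{'at': [175.9, 198.3], 'conf': 0.92}]
```

View pics/a8.png

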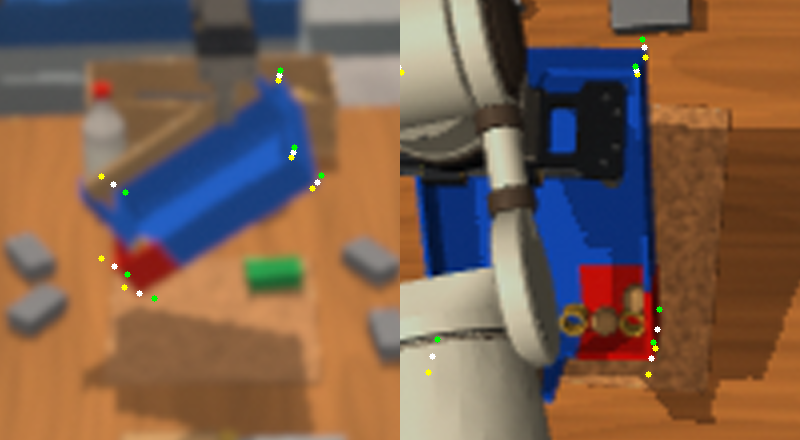

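Request:
{"api": "jog_arm", "payload": {
  "series": [
    [[-2,1,0,0],[-5,3,0,0],[-9,5,0,0],[-13,7,0,0],[-17,9,0,0],[-19,10,0,0],[-20,10,0,0],[-20,10,0,0],[-20,10,0,0],[-20,10,0,0],[-20,10,0,0],[-20,10,0,0]]
  ]
}}

```text
clock: 12.32
eef_pos: [532.9, 241.2, 487.7]
tcp_rot: [1.767, 1.571, -2.945]
wrist_force: [-0.4, 1.2, -4.4]
gripper_width: 15.5
```

```bash
python3 snap.py a9 190,60,320,200 140,150,260,270; python3 - <<'E'
from h import *
from bench import pinpoint
b={}
for n in("side","top"):
    for k in("red_corner","tote_middle","mat"): b[n,k]=pinpoint(n,k);print(n,k,b[n,k][:2])
for k in("red_corner","tote_middle"):print(k,tri(b["side",k][0]["at"],b["top",k][0]["at"]))
E
```

```text
{'clock': np.float64(12.425), 'joint_positions': array([ 0.219,  0.142,  1.452, -0.   ,  1.547, -1.353]), 'eef_pos': array([532.893, 241.184, 487.668]), 'tcp_rot': array([ 1.902,  1.571, -2.81 ]), 'wrist_force': array([-0.085,  0.541, -4.832]), 'gripper_width': np.float64(15.784)}
side red_corner [{'at': [232.8, 153.6], 'conf': 0.94}]
side tote_middle [{'at': [250.0, 131.3], 'conf': 0.7}, {'at': [241.1, 114.3], 'conf': 0.5}]
side mat [{'at': [251.8, 164.7], 'conf': 0.67}]
top red_corner [{'at': [201.3, 235.9], 'conf': 0.69}]
top tote_middle [{'at': [177.1, 202.4], 'conf': 0.58}]
top mat [{'at': [188.7, 233.7], 'conf': 0.24}]
red_corner (array([432.14843333, 162.37599593, 124.91184128]), [np.float64(3.9687523631348), np.float64(3.9687523631349175)])
tote_middle (array([520.26230002, 229.01571753, 197.45400071]), [np.float64(2.868112901848902), np.float64(2.8681129018485616)])
```

View pics/a9.png

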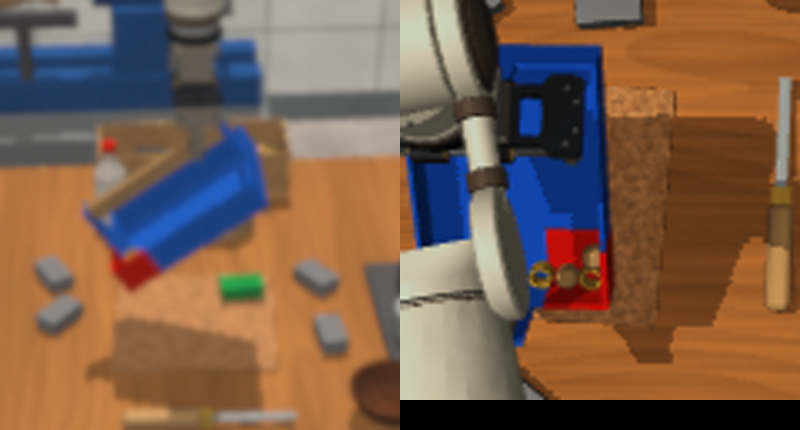

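Both views agree. The four parts sit in the red corner at about (545-600, 255-275) in the top view, and nothing has shifted since the last look. The corner is about 125 mm up.

```bash
python3 -c "
from bench import bot
print(bot.hand_in())"
```

```text
the job is handed in; nothing more can be done
None
```

The tote is being held tilted over the mat, with both knobs and both ferrules gathered in the red corner. I handed it in after about 12.5 s, and `hand_in` gives no verdict.

**How it was done:** The jog can only turn the tool about its own finger axis, so it can't tilt the tote directly. I made the tilt this way:
1. I gripped the bar about 72 mm towards the tote's -x end, lifted it level and turned it square to the mat.
2. I started sharply towards the mat and slowed gently, which slid the parts over to the +y side.
3. I eased the grip to 14 N, so the tote pivoted under its own weight with its +x end down. The parts slid into the corner, and I clamped again at 50 N.

**Last checks before hand-in:**
- **Slope and height:** triangulating from both cameras gives a slope of about 31° down to the red corner, which is about 125 mm above the bench.
- **Position:** the tote's middle is about 15 mm from the mat's centre.
- **Parts:** the farthest is roughly 60 mm from the corner, against a limit of 90 mm. I worked this out from the top picture alone, not from two views.
- **Steadiness:** the parts looked the same in the last two pictures, taken about 1.6 s apart. The grip opening was steady at about 15.7 mm.
- **Everything else:** the gouge, block and other items in view had not been touched.

**Disagreements:** before the grasp, triangulation put the bar at 118 mm high with 9 mm disagreement between the views. An overlay in both pictures matched the stated 99 mm, so I used that. The tilt comes almost entirely from the tote's x direction, not midway between x and y as the notes suggest, but the slope to the corner is still well above the 13° needed.

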